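# Lock the solvent box with its quarter-turn pin

## Task

The solvent box is shut but not locked. Take the quarter-turn locking pin out of its wooden stand and put it through the keyhole in the box's lid, then turn it about a quarter turn, pressing gently and feeling for the groove, until it drops into its locked detent with its collar flush on the ring, and let go of it. Never force the lock, and leave the ink bottle and the water jar where they stand.

Things in the scene. Friction and masses are not known exactly. Their poses are not given: they have to be found in the camera images.
- pin_head (a point): Centre of the square grey head (26 x 26 mm, 22 mm high, z up) of the loose locking pin, about 0.12 kg. A thin steel rib on its top runs along the pin's x axis. The head stands on a round steel collar, 40 mm in diameter and 4 mm thick, whose top is 11 mm and underside 15 mm below this point. A half turn about z gives the same pin.
- pin_bar (a point): Centre of the pin's cross bar, right under the collar, 18 mm below the head's centre: along the pin's x axis, 48 mm long, 6 mm wide, 6 mm high. Below it runs a round shaft of 12 mm diameter.
- pin_tab (a point): Centre of the flat tab low on the pin's shaft, 39 mm below the head's centre: along the pin's x axis (parallel to the bar), 24 mm long, 6 mm wide, 6 mm high. The shaft's end tapers to a nose tip 11 mm below this point.
- pin_stand: Wooden block, 76 x 70 mm, 45 mm high, fixed; origin at the centre of its underside. The pin stands in a pocket in its middle, cross bar in a groove along the block's x axis and collar resting on the block's top; it lifts straight out.
- keyhole (a point): Centre of the keyhole, on the lid's top face, 75 mm above the table, in the fixed grey steel box (150 x 170 mm); z up. The hole through the 5 mm lid is a 14 x 14 mm square with a slot 9 mm wide, 28 mm long in all, along this frame's x axis; hollow below. With tab and slot aligned the pin goes in until its bar rests on the ring (head centre 29 mm above here); then it can turn, either way.
- ring_top (a point): Centre of the steel detent ring's top face, 8 mm above the lid; ring 28 mm inside, 52 mm outside. A groove 8.4 mm wide runs right across it, at an unmeasured angle, 65 to 115 but never just 90 degrees from the slot (axes: the box's). Bar over groove (about 3 degrees to spare each way), the pin, if lightly pressed or held loosely, drops 6 mm to collar on ring: locked. Over 50 N harms the lock.
- ink_mid (a point): Middle of a loose round ink bottle, 45 mm wide and 70 mm high, standing behind the work.
- jar_mid (a point): Middle of a loose water jar, 72 mm wide and 72 mm high, standing behind the work.
Not all that is in view belongs to the job. Leave any blue, green or orange look-alike of the part that bears pin_head alone.

How it is judged:
On the way:
1. the pin's tab is in the keyhole slot, not yet turned (z of pin_head in the frame of keyhole between 0.0265 and 0.036 m and horizontal distance between pin_head and keyhole below 0.005 m and angle between the x axis of pin_head and the x axis of keyhole, either way round below 0.5 rad), for 0.1 s.
At the end, for the whole second after the job is handed in: The pin stands upright in the keyhole, turned about a quarter turn (at least 57 degrees from the slot), and has dropped into the groove: head centre within about 2 mm of 23 mm above the lid and within 5 mm of the keyhole's centre, pin released (z of pin_head in the frame of keyhole between 0.02 and 0.0252 m and horizontal distance between pin_head and keyhole below 0.005 m and angle between the x axis of pin_head and the x axis of keyhole, either way round above 1 rad and angle between pin_head's own z axis and vertical below 0.07 rad); the robot touches nothing.
It fails at once if the lock is forced: more than 50 N between the pin and the box (contact force between lock_pin and solvent_box above 50 N).
It fails at once if the ink bottle or the water jar is pushed more than 40 mm (distance of any of ink_mid, jar_mid from where it was at the start of the episode above 0.04 m).
It also fails if it takes over 58 s, if anything falls off the work surface, if the arm or the gripper's body presses on something with over 40 N, if the wrist force passes 120 N, or if a joint passes its speed limit or range.

## Robot

A 6-joint arm with a two-finger parallel gripper is mounted at the origin on a cart in front of the work surface, level with it; the furniture and walls round the work are solid. World frame = base frame: x ahead of the robot, y to its left, z up, the work surface at z = 0. Lengths are in m, angles in rad, forces in N, time in s.
With the tool pointing down it reaches from about 0.225 to 0.875 m from the base axis. Payload 3.4 kg.
Tool frame: the origin (TCP) lies at the very end of the fingers, on their centre line; the grasp point (between the pads) lies 19 mm behind it (manip.pinch_z is the distance from the TCP to the grasp point, in m); z points along the fingers, y is the line along which they close (so a half turn about z gives the same grasp; the last joint's range is limited). The gripper opens to 85 mm and grips with 20 to 120 N. Pads are 22 mm wide; open, the fingers measure 114 mm over their backs; the gripper's body (76 mm by 85 mm) begins 54 mm behind the grasp point. The pads swing forward as they close: fully open they stand 13 mm farther back than shut.
Start: joints at [1.056, 0.276, 1.505, -0, 1.361, -0.121], TCP at [0.221, 0.531, 0.231] pointing down, gripper open.
Joint ranges: [-2.89, 2.89], [-0.75, 2.08], [0.22, 2.7], [-1.18, 4.32], [0.11, 2.71], [-2.7, 2.7]. Speed limits (rad/s): [2.57, 2.57, 3.14, 3.14, 3.14, 3.14].

## Interface

Orientations are given as a unit quaternion [w, x, y, z].
In Python, from rig import manip gives the robot as it stands. The module is installed in compiled form; this text tells all that it offers.
- The arm moves only by the shell command python3 -m jog 'ROWS' [FORCE]. ROWS is JSON, a list of rows, each an object of numbers: "dx", "dy", "dz": the shift along the tool's x, y, z each as a share of 25 cm, from -1 to 1; "ax", "ay", "az": the turn, a rotation vector about the tool's x, y, z each as a share of 90 degrees, from -1 to 1; "grip": the opening, from -1 (shut) to 1 (fully open), so that 0 is half open. A call has 1 to 5 rows; each row is the pose to reach, as a shift and turn from the pose commanded when the call began, along the tool's axes at that moment; what a row does not reach only later rows make up. A row lasts 1/12 s, in which the tool goes at most 41.7 mm and 7.16 degrees, less where a joint would pass 70% of its speed; a pose out of reach is approached as far as the arm can. A call with a number of a shift or a turn outside -1 to 1 is refused whole. A call with a gripper value outside its range is refused whole. The fingers move at their own pace and stop on an object; FORCE is the grip in N (left out, the last holds). Time passes only in rows, so rows that repeat a pose let the fingers close. It gives the time, the measured TCP pose, the force, the opening and the grip force at its end, in the units of the state.
- manip.get_state(): the state, without advancing time (a new reading comes with each control period).
- manip.get_image(name): name is "scene" or "top" or "wrist"; returns a dict with "img" (420x560x3 uint8, red, green, blue), "mtx" (3x3 intrinsics, pixels), "world_to_cam" (4x4, takes a point from world to camera coordinates); the wrist camera has in their place "T_tool_cam" (4x4, takes a point from camera to tool coordinates, whose origin is the TCP and whose axes are the flange's). Camera axes: x right, y down, z forward; pixel columns grow to the right and rows downward; lengths in m; the calibration is good to about 2 mm. A picture is of the moment at which its call begins: read the wrist's pose just before it. There is no depth.
- manip.sign_off(): hands the job in; it is judged then, once.
The state is a dict: "clock": time; "qpos": joint angles; "qd": joint speeds; "effort": joint torques, N m; "position": TCP position; "ee_rot": TCP orientation; "contact_force": force on the tool from outside, world axes, zero at the start; "moment": the same for the moment, N m; "width": finger opening in m; "gripper_force": force on a finger pad.
Only numpy, scipy, OpenCV 4.12 (cv2) and the standard library are available. Lean on these libraries where they do the work, as an engineer would, in place of code of your own. Each camera call takes 0.05 s, during which the arm holds its last target. There are 200 camera calls.

## Working session

There is one attempt and no reset: what is moved stays moved. The work goes in short steps, Python scripts to look and compute and a shell command to move; the robot and the scene stay as the last step left them, time stands still between calls to the robot, and variables do not carry over. Pictures are saved under pics/ and viewed, at most 10 in all, crops included, and the job is handed in when it is done.

```bash
mkdir -p pics
python3 - <<'E'
from rig import manip
import cv2,numpy as np
s=manip.get_state();print({k:np.round(v,3).tolist() for k,v in s.items()})
for n in("top","scene"):
    d=manip.get_image(n);cv2.imwrite(f"pics/{n}0.png",d["img"][:,:,::-1]);print(n,d["mtx"].tolist(),np.round(d["world_to_cam"],4).tolist())
d=manip.get_image("wrist");print(d["mtx"],np.round(d["T_tool_cam"],4))
cv2.imwrite("pics/wrist0.png",d["img"][:,:,::-1])
E
```

```text
{'clock': 0.0, 'qpos': [1.056, 0.277, 1.506, -0.0, 1.361, -0.121], 'qd': [-0.001, -0.0, -0.001, 0.001, -0.002, -0.001], 'effort': [-0.001, -41.678, -24.58, -0.001, 0.011, -0.0], 'position': [0.22, 0.531, 0.23], 'ee_rot': [-0.0, 0.196, 0.981, -0.001], 'contact_force': [0.484, -0.79, -0.063], 'moment': [0.025, 0.004, 0.0], 'gripper_force': 0.0, 'width': 0.085}
top [[424.511720794131, 0.0, 282.3340516218733], [0.0, 424.511720794131, 207.18788691075503], [0.0, 0.0, 1.0]] [[0.029, -0.9995, -0.0087, 0.0203], [-0.9945, -0.028, -0.1007, 0.6231], [0.1004, 0.0116, -0.9949, 0.8484], [0.0, 0.0, 0.0, 1.0]]
scene [[426.18931416886926, 0.0, 283.3078369120057], [0.0, 426.18931416886926, 206.34678233241846], [0.0, 0.0, 1.0]] [[0.7353, -0.6776, 0.011, -0.4345], [-0.2695, -0.3073, -0.9127, 0.262], [0.6218, 0.6681, -0.4086, 0.4604], [0.0, 0.0, 0.0, 1.0]]
[[339.71335557   0.         275.3927955 ]
 [  0.         339.71335557 208.12535708]
 [  0.           0.           1.        ]] [[-0.000e+00 -9.586e-01 -2.848e-01  7.290e-02]
 [ 1.000e+00  1.000e-04 -4.000e-04 -8.000e-04]
 [ 4.000e-04 -2.848e-01  9.586e-01 -1.413e-01]
 [ 0.000e+00  0.000e+00  0.000e+00  1.000e+00]]
```

View pics/top0.png

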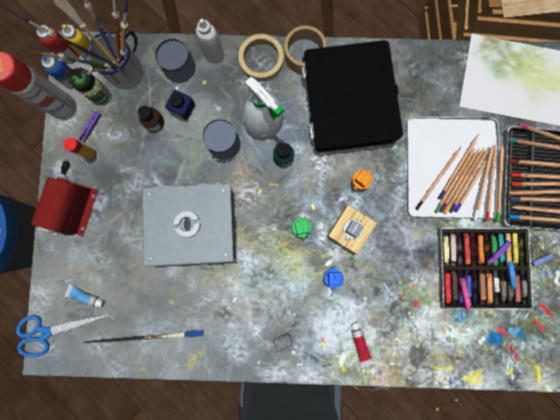

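View pics/scene0.png

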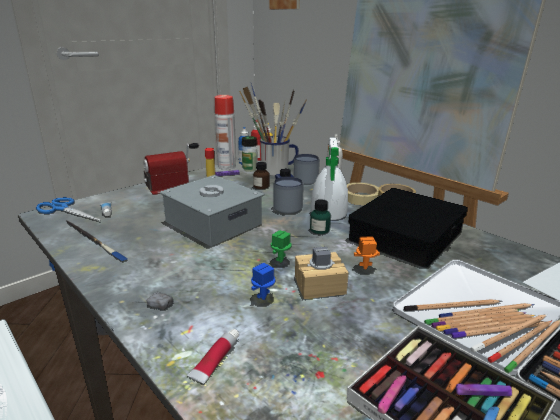

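The top view has four pin-like things: grey (352,230) in the wooden stand, blue (333,278), green (302,228) and orange (362,180). The grey one in the stand fits the description. The box ring is at (187,225). I'll check both in one enlarged crop.

```bash
cat > h.py <<'E'
from rig import manip
import numpy as np
from scipy.spatial.transform import Rotation as R
def ray(d,u,v,z,s=None):
    if "world_to_cam" in d: T=np.linalg.inv(d["world_to_cam"])
    else:
        W=np.eye(4);q=s["ee_rot"];W[:3,:3]=R.from_quat([q[1],q[2],q[3],q[0]]).as_matrix();W[:3,3]=s["position"];T=W@d["T_tool_cam"]
    r=T[:3,:3]@np.linalg.inv(d["mtx"])@[u,v,1];o=T[:3,3]
    return o+r*(z-o[2])/r[2]
def tool(s):
    q=s["ee_rot"];return R.from_quat([q[1],q[2],q[3],q[0]])
E
python3 - <<'E'
from h import *
import cv2
d=manip.get_image("top");i=d["img"][:,:,::-1]
a=cv2.resize(i[195:265,320:390],(400,400),interpolation=2);b=cv2.resize(i[190:260,152:222],(400,400),interpolation=2)
cv2.imwrite("pics/crop.png",np.hstack([a,b]))
print(ray(d,353,229,.071),ray(d,187,224,.083))
E
```

```text
[ 0.57909538 -0.10259233  0.071     ] [0.57896785 0.22203458 0.083     ]
```

View pics/crop.png

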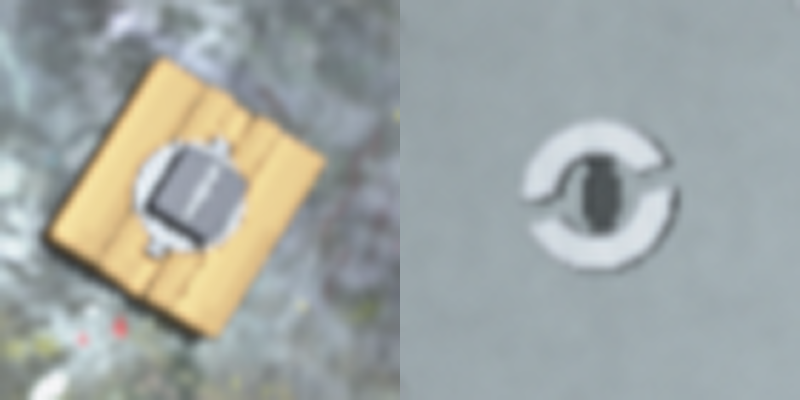

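The crop confirms it: the grey head is at crop (203,190) on the wooden block, with its rib and groove at about -33° in world. The ring has a slot close to world x, and its groove runs from (530,213) to (672,178), about -76° from x. Now moving above the pin.

```bash
for i in 1 2 3 4; do python3 -m jog '[{"dx":-0.573,"dy":-0.454,"grip":1},{"dx":-0.573,"dy":-0.454,"grip":1},{"dx":-0.573,"dy":-0.454,"grip":1},{"dx":-0.573,"dy":-0.454,"grip":1},{"dx":-0.573,"dy":-0.454,"grip":1}]' 25; done
python3 -m jog '[{"az":0.11,"dz":0.12,"grip":1},{"az":0.11,"dz":0.12,"grip":1},{"az":0.11,"dz":0.12,"grip":1},{"az":0.11,"dz":0.12,"grip":1}]'
python3 - <<'E'
from h import *
import cv2
d=manip.get_image("top");print(ray(d,355.5,228.3,.071))
s=manip.get_state();print(s["position"],tool(s).as_matrix().round(3),s["qpos"])
d=manip.get_image("wrist");cv2.imwrite("pics/w1.png",d["img"][:,:,::-1])
E
```

```text
[ 0.58061214 -0.10748313  0.071     ]
[0.2205204  0.53080027 0.23089592] [[-0.923  0.384 -0.   ]
 [ 0.384  0.923 -0.001]
 [ 0.    -0.001 -1.   ]] [ 1.05602244e+00  2.76258159e-01  1.50547056e+00 -2.43649428e-05
  1.36067300e+00 -1.20970066e-01]schema error: expected keys dx, dy, dz, ax, ay, az, grip
schema error: expected keys dx, dy, dz, ax, ay, az, grip
schema error: expected keys dx, dy, dz, ax, ay, az, grip
schema error: expected keys dx, dy, dz, ax, ay, az, grip
schema error: expected keys dx, dy, dz, ax, ay, az, grip
```

View pics/w1.png

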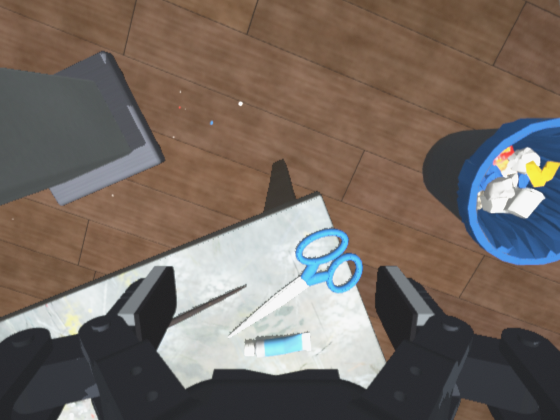

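The arm has not moved, because every row needs all seven keys. The wrist view shows the table corner, the scissors and the fingers. Retrying with full rows.

```bash
for i in 1 2 3 4; do python3 -m jog '[{"dx":-0.573,"dy":-0.454,"dz":0,"ax":0,"ay":0,"az":0,"grip":1},{"dx":-0.573,"dy":-0.454,"dz":0,"ax":0,"ay":0,"az":0,"grip":1},{"dx":-0.573,"dy":-0.454,"dz":0,"ax":0,"ay":0,"az":0,"grip":1},{"dx":-0.573,"dy":-0.454,"dz":0,"ax":0,"ay":0,"az":0,"grip":1},{"dx":-0.573,"dy":-0.454,"dz":0,"ax":0,"ay":0,"az":0,"grip":1}]' 25; done
python3 -m jog '[{"dx":0,"dy":0,"dz":0.12,"ax":0,"ay":0,"az":0.11,"grip":1},{"dx":0,"dy":0,"dz":0.12,"ax":0,"ay":0,"az":0.11,"grip":1},{"dx":0,"dy":0,"dz":0.12,"ax":0,"ay":0,"az":0.11,"grip":1},{"dx":0,"dy":0,"dz":0.12,"ax":0,"ay":0,"az":0.11,"grip":1},{"dx":0,"dy":0,"dz":0.12,"ax":0,"ay":0,"az":0.11,"grip":1}]'
python3 - <<'E'
from h import *
import cv2
s=manip.get_state();print(s["position"],tool(s).as_matrix().round(3),s["qpos"].round(3) if hasattr(s["qpos"],'round') else s["qpos"])
d=manip.get_image("wrist");cv2.imwrite("pics/w2.png",d["img"][:,:,::-1])
E
```

```text
clock: 0.72
position: [0.3107, 0.3671, 0.2313]
ee_rot: [0.001, 0.197, 0.98, -0.001]
contact_force: [-1.0, 0.3, 0.5]
width: 0.0854
gripper_force: 0.0
clock: 1.13
position: [0.4001, 0.2074, 0.2315]
ee_rot: [0.001, 0.197, 0.98, -0.001]
contact_force: [-0.0, 1.3, 0.6]
width: 0.085
gripper_force: 0.0
clock: 1.55
position: [0.4895, 0.0471, 0.2314]
ee_rot: [0.001, 0.197, 0.98, -0.001]
contact_force: [0.3, -0.5, 0.8]
width: 0.0855
gripper_force: 0.0
clock: 1.97
position: [0.5782, -0.1134, 0.2309]
ee_rot: [0.001, 0.197, 0.98, -0.001]
contact_force: [1.0, 0.3, 0.4]
width: 0.0854
gripper_force: 0.0
clock: 2.38
position: [0.576, -0.1078, 0.2021]
ee_rot: [0.001, 0.279, 0.96, 0.0]
contact_force: [-0.5, 0.1, -0.2]
width: 0.0857
gripper_force: 0.0
[ 0.57603435 -0.10782058  0.20209875] [[-0.845  0.535  0.002]
 [ 0.535  0.845 -0.   ]
 [-0.001  0.001 -1.   ]] [-0.304  0.309  1.531  0.     1.3   -1.31 ]
```

View pics/w2.png

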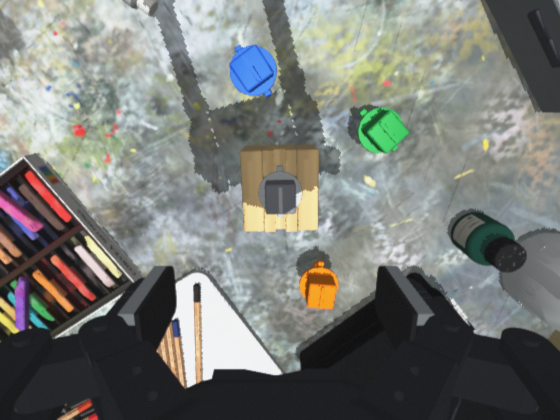

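The grey pin in its block is at (281,190), with its rib vertical, so it is aligned with tool x. The blue (252,70), green (383,130) and orange (320,287) decoys stand clear. I'll segment the head for its centre.

Run:
```python
from h import *
import cv2
s=manip.get_state();d=manip.get_image("wrist")
print(ray(d,281,190,.071,s))
c=cv2.resize(d["img"][140:240,230:330,::-1],(600,600),interpolation=cv2.INTER_CUBIC);cv2.imwrite("pics/c2.png",c)
```

```text
[ 0.57212657 -0.10081726  0.071     ]
```

View pics/c2.png

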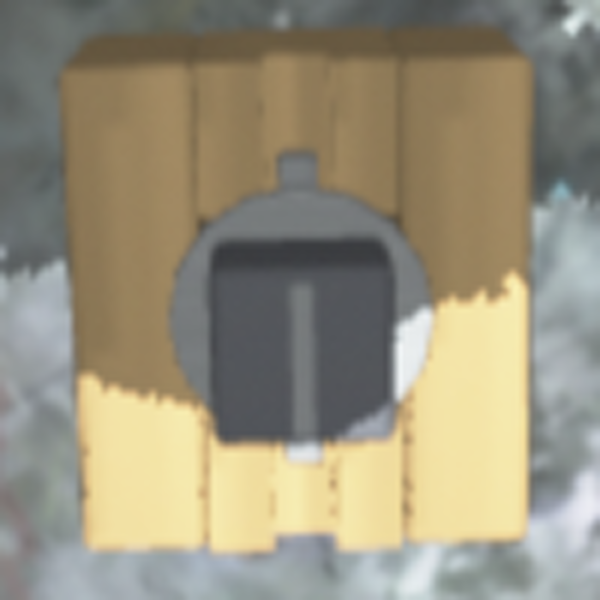

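Head top centre is at crop (302,354), which is pixel (280.3,199). The bar and rib lie within about 1° of tool x.

Run:
```python
from h import *
s=manip.get_state();d=manip.get_image("wrist")
p=ray(d,280.3,199,.071,s);print(p, tool(s).inv().apply(p-s["position"])/.25)
```

```text
[ 0.57828755 -0.10540633  0.071     ] [-0.00139128  0.01250791  0.52532487]
```

```bash
python3 -m jog '[{"dx":-0.001,"dy":0.012,"dz":0.15,"ax":0,"ay":0,"az":0,"grip":1},{"dx":-0.001,"dy":0.012,"dz":0.3,"ax":0,"ay":0,"az":0,"grip":1},{"dx":-0.001,"dy":0.012,"dz":0.45,"ax":0,"ay":0,"az":0,"grip":1},{"dx":-0.001,"dy":0.012,"dz":0.55,"ax":0,"ay":0,"az":0,"grip":1},{"dx":-0.001,"dy":0.012,"dz":0.6,"ax":0,"ay":0,"az":0,"grip":1}]'
for i in 1 2; do python3 -m jog '[{"dx":0,"dy":0,"dz":0,"ax":0,"ay":0,"az":0,"grip":-1},{"dx":0,"dy":0,"dz":0,"ax":0,"ay":0,"az":0,"grip":-1},{"dx":0,"dy":0,"dz":0,"ax":0,"ay":0,"az":0,"grip":-1},{"dx":0,"dy":0,"dz":0,"ax":0,"ay":0,"az":0,"grip":-1},{"dx":0,"dy":0,"dz":0,"ax":0,"ay":0,"az":0,"grip":-1}]' 40; done
```

```text
clock: 2.95
position: [0.5752, -0.1047, 0.0481]
ee_rot: [-0.003, 0.279, 0.96, 0.0]
contact_force: [-0.6, 0.5, -0.1]
width: 0.0853
gripper_force: 0.0
clock: 3.37
position: [0.5786, -0.1059, 0.053]
ee_rot: [0.002, 0.279, 0.96, 0.0]
contact_force: [-0.5, -0.5, 9.2]
width: 0.0256
gripper_force: 9.9
clock: 3.78
position: [0.5787, -0.106, 0.0531]
ee_rot: [0.002, 0.28, 0.96, 0.0]
contact_force: [0.2, 0.4, 6.3]
width: 0.025
gripper_force: 40.5
```

```bash
python3 -m jog '[{"dx":0,"dy":0,"dz":-0.03,"ax":0,"ay":0,"az":0,"grip":-1},{"dx":0,"dy":0,"dz":-0.1,"ax":0,"ay":0,"az":0,"grip":-1},{"dx":0,"dy":0,"dz":-0.25,"ax":0,"ay":0,"az":0,"grip":-1},{"dx":0,"dy":0,"dz":-0.4,"ax":0,"ay":0,"az":0,"grip":-1},{"dx":0,"dy":0,"dz":-0.48,"ax":0,"ay":0,"az":0,"grip":-1}]'
for i in 1 2; do python3 -m jog '[{"dx":0.2,"dy":0.4,"dz":0,"ax":0,"ay":0,"az":0,"grip":-1},{"dx":0.2,"dy":0.5,"dz":0,"ax":0,"ay":0,"az":0,"grip":-1},{"dx":0.2,"dy":0.58,"dz":0,"ax":0,"ay":0,"az":0,"grip":-1},{"dx":0.2,"dy":0.63,"dz":0,"ax":0,"ay":0,"az":0,"grip":-1},{"dx":0.2,"dy":0.63,"dz":0,"ax":0,"ay":0,"az":0,"grip":-1}]'; done
python3 -m jog '[{"dx":0,"dy":0,"dz":0,"ax":0,"ay":0,"az":-0.08,"grip":-1},{"dx":0,"dy":0,"dz":0,"ax":0,"ay":0,"az":-0.16,"grip":-1},{"dx":0,"dy":0,"dz":0,"ax":0,"ay":0,"az":-0.24,"grip":-1},{"dx":0,"dy":0,"dz":0,"ax":0,"ay":0,"az":-0.31,"grip":-1},{"dx":0,"dy":0,"dz":0,"ax":0,"ay":0,"az":-0.36,"grip":-1}]'
python3 - <<'E'
from h import *
import cv2
s=manip.get_state();print(s["position"],tool(s).as_matrix().round(3))
d=manip.get_image("wrist");i=d["img"][:,:,::-1]
cv2.imwrite("pics/w3.png",cv2.resize(i,(784,588),interpolation=2))
E
```

```text
clock: 4.2
position: [0.5788, -0.1061, 0.1756]
ee_rot: [0.003, 0.279, 0.96, -0.0]
contact_force: [0.4, 0.6, -0.3]
width: 0.0253
gripper_force: 39.7
clock: 4.62
position: [0.6219, 0.0614, 0.1717]
ee_rot: [0.001, 0.277, 0.961, 0.003]
contact_force: [0.1, 0.1, -0.8]
width: 0.0248
gripper_force: 40.1
clock: 5.03
position: [0.6641, 0.2215, 0.1708]
ee_rot: [0.001, 0.277, 0.961, 0.003]
contact_force: [0.4, -0.0, -1.6]
width: 0.025
gripper_force: 40.3
clock: 5.45
position: [0.6616, 0.2132, 0.1711]
ee_rot: [-0.001, -0.002, 1.0, -0.0]
contact_force: [-0.4, 0.1, -1.7]
width: 0.0252
gripper_force: 40.4
[0.66164235 0.21324494 0.1711004 ] [[-1.    -0.004 -0.001]
 [-0.004  1.    -0.   ]
 [ 0.001 -0.    -1.   ]]
```

View pics/w3.png

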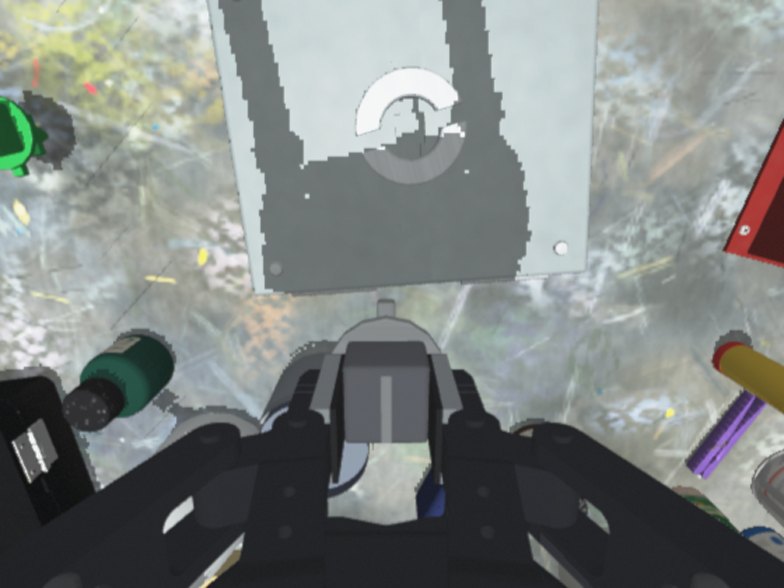

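Ring outer circle spans x 356–465 and y 67–184 in the enlarged view, so its centre is near (410.5,125). Head top centre is at (386,404), and the box edge runs (255,293) to (587,270), tilted about 4°. Now converting to positions.

Run:
```python
from h import *
import cv2
s=manip.get_state();d=manip.get_image("wrist");k=1.4
f=lambda u,v,z:ray(d,u/k,v/k,z,s)
h=f(386,404,s["position"][2]+.018);print("head",h,tool(s).inv().apply(h-s["position"]))
for a in((356,125),(465,125),(410,67),(410,184),(410.5,125)):print("ring",f(*a,.083))
a=f(255,293,.075);b=f(587,270,.075);print(a,b,np.degrees(np.arctan2(-(b-a)[0],(b-a)[1])))
for p,q in(((212,0),(255,293)),((598,0),(585,270))):
    v=f(*q,.075)-f(*p,.075);print(np.degrees(np.arctan2(v[1],v[0])))
# screws
for p in((276,268),(561,248)):print(f(*p,.075))
i=d["img"];c=cv2.resize(i[30:150,230:360,::-1],(780,590)[:2] if 0 else (650,600),interpolation=cv2.INTER_CUBIC)
c=cv2.createCLAHE(3,(4,4)).apply(cv2.cvtColor(c,cv2.COLOR_BGR2GRAY));cv2.imwrite("pics/c3.png",c)
```

```text
head [0.65924649 0.21268999 0.18912208] [ 0.00239837 -0.00049807 -0.0179972 ]
ring [0.57744514 0.19859543 0.083     ]
ring [0.57718121 0.24829257 0.083     ]
ring [0.55311589 0.22273533 0.083     ]
ring [0.60360937 0.22374118 0.083     ]
ring [0.57731316 0.22344534 0.083     ]
[0.66010711 0.14445049 0.075     ] [0.64683142 0.31593288 0.075     ] 4.426851095079143
3.894851499823157
4.433554868966364
[0.64664678 0.15620285 0.075     ]
[0.63543357 0.30131591 0.075     ]
```

View pics/c3.png

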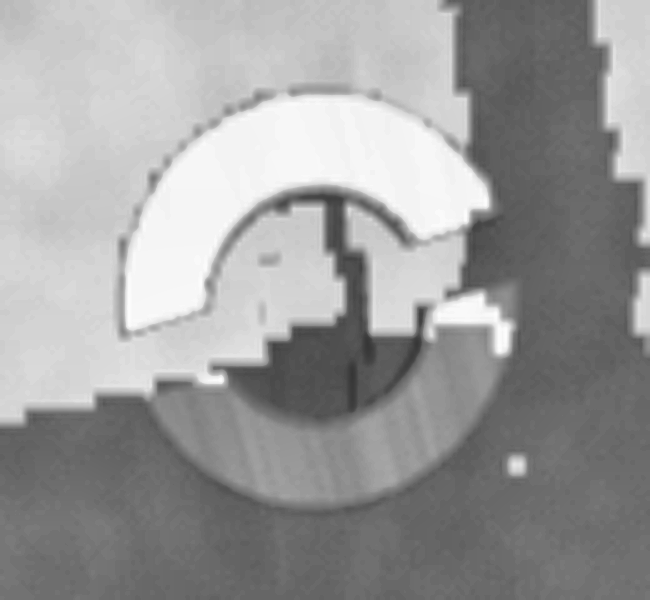

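Box and slot yaw is about +4.3°, and the ring centre is near (0.578,0.2235). The groove runs at about 108° world, i.e. -76° from the slot. Moving to just above the ring.

```bash
python3 -m jog '[{"dx":0.15,"dy":0.02,"dz":0,"ax":0,"ay":0,"az":-0.02,"grip":-1},{"dx":0.25,"dy":0.04,"dz":0,"ax":0,"ay":0,"az":-0.048,"grip":-1},{"dx":0.328,"dy":0.043,"dz":0.06,"ax":0,"ay":0,"az":-0.048,"grip":-1},{"dx":0.328,"dy":0.043,"dz":0.12,"ax":0,"ay":0,"az":-0.048,"grip":-1},{"dx":0.328,"dy":0.043,"dz":0.16,"ax":0,"ay":0,"az":-0.048,"grip":-1}]'
python3 - <<'E'
from h import *
import cv2
s=manip.get_state();print(s["position"],tool(s).as_matrix().round(3))
for n in("wrist","scene"):
    d=manip.get_image(n);i=d["img"][:,:,::-1]
    if n=="wrist": a=cv2.resize(i[200:400,150:400],(500,400),interpolation=2)
    else: b=cv2.resize(i[150:230,180:240],(300,400),interpolation=2)
cv2.imwrite("pics/w4.png",np.hstack([a,b]))
E
```

```text
clock: 5.97
position: [0.5782, 0.2243, 0.1307]
ee_rot: [-0.001, -0.037, 0.999, -0.0]
contact_force: [-0.2, -0.3, -1.4]
width: 0.0253
gripper_force: 40.4
[0.57818516 0.22429907 0.13067763] [[-0.997 -0.073 -0.001]
 [-0.073  0.997 -0.   ]
 [ 0.002 -0.    -1.   ]]
```

View pics/w4.png

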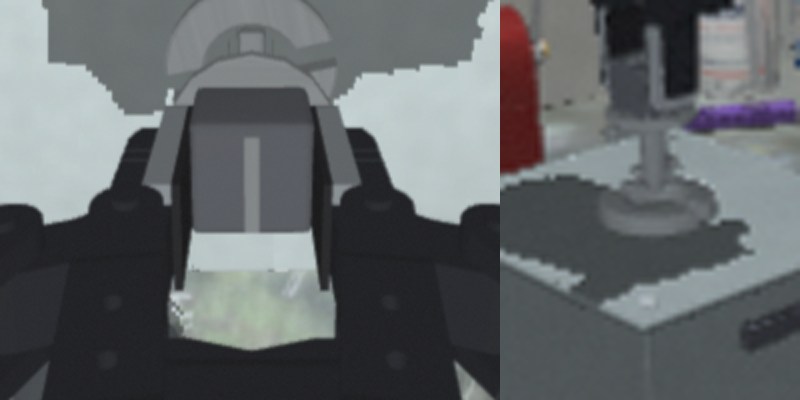

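The ring (166–338) and head (190–313) share the same sideways centre, about 252, and in the scene view the nose is over the ring. Nudging in x and feeling down.

```bash
python3 -m jog '[{"dx":-0.005,"dy":0,"dz":0,"ax":0,"ay":0,"az":0,"grip":-1},{"dx":-0.005,"dy":0,"dz":0.02,"ax":0,"ay":0,"az":0,"grip":-1},{"dx":-0.005,"dy":0,"dz":0.04,"ax":0,"ay":0,"az":0,"grip":-1},{"dx":-0.005,"dy":0,"dz":0.05,"ax":0,"ay":0,"az":0,"grip":-1}]'
python3 -m jog '[{"dx":0,"dy":0,"dz":0.008,"ax":0,"ay":0,"az":0,"grip":-1},{"dx":0,"dy":0,"dz":0.012,"ax":0,"ay":0,"az":0,"grip":-1},{"dx":0,"dy":0,"dz":0.012,"ax":0,"ay":0,"az":0,"grip":-1}]'
```

```text
clock: 6.4
position: [0.5818, 0.2245, 0.1183]
ee_rot: [-0.0, -0.037, 0.999, 0.0]
contact_force: [0.2, -1.2, -2.0]
width: 0.0254
gripper_force: 40.4
clock: 6.65
position: [0.5809, 0.2246, 0.1154]
ee_rot: [-0.001, -0.037, 0.999, -0.0]
contact_force: [-1.7, -0.1, -2.7]
width: 0.0252
gripper_force: 40.4
```

```bash
python3 -m jog '[{"dx":0,"dy":0,"dz":0.008,"ax":0,"ay":0,"az":0,"grip":-1},{"dx":0,"dy":0,"dz":0.016,"ax":0,"ay":0,"az":0,"grip":-1},{"dx":0,"dy":0,"dz":0.016,"ax":0,"ay":0,"az":0,"grip":-1}]'
python3 -m jog '[{"dx":0,"dy":0,"dz":0.006,"ax":0,"ay":0,"az":0,"grip":-1},{"dx":0,"dy":0,"dz":0.012,"ax":0,"ay":0,"az":0,"grip":-1},{"dx":0,"dy":0,"dz":0.012,"ax":0,"ay":0,"az":0,"grip":-1}]'
```

```text
clock: 6.9
position: [0.5808, 0.2246, 0.1114]
ee_rot: [-0.001, -0.037, 0.999, -0.0]
contact_force: [-2.1, -0.2, -1.4]
width: 0.0255
gripper_force: 40.5
clock: 7.15
position: [0.5809, 0.2246, 0.1084]
ee_rot: [-0.0, -0.037, 0.999, -0.0]
contact_force: [-2.9, 0.5, -2.6]
width: 0.0252
gripper_force: 40.5
```

```bash
python3 -m jog '[{"dx":0.002,"dy":0,"dz":0.01,"ax":0,"ay":0,"az":0,"grip":-1},{"dx":0.002,"dy":0,"dz":0.02,"ax":0,"ay":0,"az":0,"grip":-1},{"dx":0.002,"dy":0,"dz":0.02,"ax":0,"ay":0,"az":0,"grip":-1}]'
python3 -m jog '[{"dx":0,"dy":0,"dz":0.008,"ax":0,"ay":0,"az":0,"grip":-1},{"dx":0,"dy":0,"dz":0.016,"ax":0,"ay":0,"az":0,"grip":-1},{"dx":0,"dy":0,"dz":0.02,"ax":0,"ay":0,"az":0,"grip":-1},{"dx":0,"dy":0,"dz":0.02,"ax":0,"ay":0,"az":0,"grip":-1}]'
```

```text
clock: 7.4
position: [0.581, 0.2247, 0.1032]
ee_rot: [0.0, -0.037, 0.999, 0.0]
contact_force: [-1.8, 0.0, -3.0]
width: 0.0251
gripper_force: 40.4
clock: 7.73
position: [0.5817, 0.2247, 0.0986]
ee_rot: [0.001, -0.037, 0.999, 0.0]
contact_force: [0.3, 0.5, -1.4]
width: 0.025
gripper_force: 40.5
```

```bash
python3 -m jog '[{"dx":0,"dy":0,"dz":0.004,"ax":0,"ay":0,"az":0,"grip":-1},{"dx":0,"dy":0,"dz":0.006,"ax":0,"ay":0,"az":0,"grip":-1},{"dx":0,"dy":0,"dz":0.006,"ax":0,"ay":0,"az":0,"grip":-1}]'
python3 -m jog '[{"dx":0,"dy":0,"dz":0.003,"ax":0,"ay":0,"az":0,"grip":-1},{"dx":0,"dy":0,"dz":0.003,"ax":0,"ay":0,"az":0,"grip":-1}]'
```

```text
clock: 7.98
position: [0.5812, 0.2247, 0.0973]
ee_rot: [0.0, -0.037, 0.999, 0.0]
contact_force: [-0.6, -0.4, -2.2]
width: 0.0252
gripper_force: 40.5
clock: 8.15
position: [0.5812, 0.2247, 0.0972]
ee_rot: [0.0, -0.037, 0.999, 0.0]
contact_force: [-0.2, 0.0, 0.7]
width: 0.0252
gripper_force: 40.8
```

Bar is resting on the ring (force just rises), so the head is at 29 mm. Pressing lightly and turning clockwise about the pin's axis, with the shift compensating its ~2.5 mm offset from the TCP.

```bash
python3 -m jog '[{"dx":0,"dy":0,"dz":0.003,"ax":0,"ay":0,"az":0,"grip":-1},{"dx":0,"dy":-0.001,"dz":0.003,"ax":0,"ay":0,"az":0.07,"grip":-1},{"dx":0.0002,"dy":-0.002,"dz":0.003,"ax":0,"ay":0,"az":0.14,"grip":-1},{"dx":0.0006,"dy":-0.003,"dz":0.003,"ax":0,"ay":0,"az":0.21,"grip":-1},{"dx":0.001,"dy":-0.004,"dz":0.003,"ax":0,"ay":0,"az":0.28,"grip":-1}]'; python3 -c "
from h import *;s=manip.get_state();print(s['contact_force'],s['moment'],np.degrees(tool(s).as_euler('xyz')))"
```

```text
clock: 8.57
position: [0.582, 0.2243, 0.0971]
ee_rot: [0.002, 0.184, 0.983, 0.001]
contact_force: [1.4, 0.4, 4.0]
width: 0.025
gripper_force: 41.1
[1.37307572 0.38606053 3.9838553 ] [ 0.18836784 -0.01422561  0.00821236] [1.79844645e+02 1.55709237e-01 1.58745701e+02]
```

```bash
python3 -m jog '[{"dx":0,"dy":-0.001,"dz":0.001,"ax":0,"ay":0,"az":0.07,"grip":-1},{"dx":0.0002,"dy":-0.002,"dz":0.001,"ax":0,"ay":0,"az":0.14,"grip":-1},{"dx":0.0006,"dy":-0.003,"dz":0.001,"ax":0,"ay":0,"az":0.21,"grip":-1},{"dx":0.001,"dy":-0.004,"dz":0.001,"ax":0,"ay":0,"az":0.28,"grip":-1},{"dx":0.0013,"dy":-0.005,"dz":0.001,"ax":0,"ay":0,"az":0.34,"grip":-1}]'; python3 -c "
from h import *;s=manip.get_state();print(s['contact_force'],s['moment'],np.degrees(tool(s).as_euler('xyz')))"
```

```text
clock: 8.98
position: [0.5816, 0.2235, 0.0971]
ee_rot: [0.001, 0.437, 0.899, 0.002]
contact_force: [-0.4, 1.1, 4.0]
width: 0.025
gripper_force: 41.2
[-0.35426828  1.08426986  3.9602116 ] [ 0.19724404 -0.07264176  0.05975942] [1.79732706e+02 5.94702689e-02 1.28160724e+02]
```

```bash
python3 -m jog '[{"dx":0,"dy":-0.001,"dz":0.001,"ax":0,"ay":0,"az":0.07,"grip":-1},{"dx":0.0002,"dy":-0.002,"dz":0.001,"ax":0,"ay":0,"az":0.14,"grip":-1},{"dx":0.0002,"dy":-0.0024,"dz":0.001,"ax":0,"ay":0,"az":0.16,"grip":-1}]'; for i in 1 2 3; do python3 -m jog '[{"dx":0,"dy":-0.0003,"dz":0.001,"ax":0,"ay":0,"az":0.025,"grip":-1},{"dx":0,"dy":-0.0003,"dz":0.001,"ax":0,"ay":0,"az":0.025,"grip":-1}]'; python3 -c "
from h import *;s=manip.get_state();print(np.degrees(tool(s).as_euler('xyz')))"; done
```

```text
clock: 9.23
position: [0.5818, 0.2237, 0.0971]
ee_rot: [0.002, 0.546, 0.838, 0.003]
contact_force: [0.7, 2.2, 4.4]
width: 0.0251
gripper_force: 41.1
clock: 9.4
position: [0.5819, 0.2238, 0.0971]
ee_rot: [0.002, 0.561, 0.828, 0.003]
contact_force: [1.0, 3.0, 4.9]
width: 0.025
gripper_force: 41.3
[ 1.79584303e+02 -3.70636017e-02  1.11725992e+02]
clock: 9.57
position: [0.5819, 0.2238, 0.097]
ee_rot: [0.002, 0.577, 0.817, 0.003]
contact_force: [1.3, 2.3, 5.4]
width: 0.0253
gripper_force: 41.4
[ 1.79574910e+02 -5.64113306e-02  1.09475687e+02]
clock: 9.73
position: [0.5818, 0.2237, 0.097]
ee_rot: [0.002, 0.593, 0.805, 0.003]
contact_force: [0.1, 2.4, 6.9]
width: 0.025
gripper_force: 41.5
[ 1.79572244e+02 -6.89467212e-02  1.07223557e+02]
```

```bash
for i in 1 2 3; do python3 -m jog '[{"dx":0,"dy":0,"dz":0,"ax":0,"ay":0,"az":0.016,"grip":-1},{"dx":0,"dy":0,"dz":0,"ax":0,"ay":0,"az":0.016,"grip":-1},{"dx":0,"dy":0,"dz":0,"ax":0,"ay":0,"az":0.016,"grip":-1}]' 25; python3 -c "
from h import *;s=manip.get_state();print(s['moment'],np.degrees(tool(s).as_euler('xyz')))"; done
```

```text
clock: 9.98
position: [0.5818, 0.2237, 0.0969]
ee_rot: [0.002, 0.603, 0.798, 0.003]
contact_force: [0.8, 2.0, 7.3]
width: 0.025
gripper_force: 41.5
[ 0.39141964 -0.10872326  0.04173135] [ 1.79587657e+02 -7.68181897e-02  1.05848302e+02]
clock: 10.23
position: [0.5816, 0.2236, 0.0968]
ee_rot: [0.002, 0.613, 0.79, 0.003]
contact_force: [0.3, 2.3, 7.1]
width: 0.0251
gripper_force: 41.4
[ 0.38199319 -0.0853679  -0.01191216] [ 1.79609411e+02 -8.25154762e-02  1.04408410e+02]
clock: 10.48
position: [0.5812, 0.2234, 0.0966]
ee_rot: [0.001, 0.623, 0.782, 0.003]
contact_force: [-0.1, 0.5, 5.9]
width: 0.0251
gripper_force: 41.4
[ 0.4282011   0.04402038 -0.03395268] [ 1.79669425e+02 -9.18401932e-02  1.02962949e+02]
```

```bash
for i in 1 2; do python3 -m jog '[{"dx":0,"dy":0,"dz":0.002,"ax":0,"ay":0,"az":0.012,"grip":-1},{"dx":0,"dy":0,"dz":0.002,"ax":0,"ay":0,"az":0.012,"grip":-1},{"dx":0,"dy":0,"dz":0.002,"ax":0,"ay":0,"az":0.012,"grip":-1}]'; python3 -c "
from h import *;s=manip.get_state();print(s['moment'],np.degrees(tool(s).as_euler('xyz')))"; done
```

```text
clock: 10.73
position: [0.5809, 0.2234, 0.0965]
ee_rot: [0.001, 0.63, 0.777, 0.003]
contact_force: [-0.8, 1.2, 8.7]
width: 0.0252
gripper_force: 41.8
[0.44299571 0.1840773  0.03042175] [ 1.79698471e+02 -9.63909855e-02  1.01888557e+02]
clock: 10.98
position: [0.5807, 0.2233, 0.0964]
ee_rot: [0.001, 0.637, 0.771, 0.002]
contact_force: [-1.9, 1.8, 10.8]
width: 0.0252
gripper_force: 42.1
[0.35160867 0.39214933 0.00407333] [ 1.79719628e+02 -1.04147724e-01  1.00812608e+02]
```

No drop by -79°, probably because the pin sits off-centre in the hole. I'll loosen the grip so the fingertips only guide and lightly press, then sweep back.

```bash
python3 -m jog '[{"dx":0,"dy":0,"dz":-0.003,"ax":0,"ay":0,"az":0,"grip":-0.36},{"dx":0,"dy":0,"dz":-0.003,"ax":0,"ay":0,"az":0,"grip":-0.36},{"dx":0,"dy":0,"dz":-0.003,"ax":0,"ay":0,"az":0,"grip":-0.36},{"dx":0,"dy":0,"dz":-0.003,"ax":0,"ay":0,"az":0,"grip":-0.36}]' 20
for i in 1 2 3 4; do python3 -m jog '[{"dx":0,"dy":0,"dz":0,"ax":0,"ay":0,"az":-0.016,"grip":-0.36},{"dx":0,"dy":0,"dz":0,"ax":0,"ay":0,"az":-0.016,"grip":-0.36},{"dx":0,"dy":0,"dz":0,"ax":0,"ay":0,"az":-0.016,"grip":-0.36}]';python3 -c "
from h import *;s=manip.get_state();print(s['moment'],np.degrees(tool(s).as_euler('xyz')))"; done
```

```text
clock: 11.32
position: [0.5798, 0.2222, 0.0943]
ee_rot: [0.0, 0.637, 0.771, 0.0]
contact_force: [1.8, -0.2, 1.3]
width: 0.0271
gripper_force: 0.6
clock: 11.57
position: [0.5793, 0.2222, 0.0941]
ee_rot: [-0.0, 0.628, 0.778, -0.0]
contact_force: [0.8, 0.8, 0.5]
width: 0.0271
gripper_force: 0.4
[ 0.03817613 -0.15387536 -0.00445019] [-1.79994941e+02 -5.87426592e-03  1.02228314e+02]
clock: 11.82
position: [0.5791, 0.2221, 0.0941]
ee_rot: [-0.0, 0.618, 0.786, -0.0]
contact_force: [-0.5, 0.0, 0.6]
width: 0.0275
gripper_force: 0.2
[-0.00199553 -0.16227069 -0.01532372] [-1.79978138e+02 -1.97456446e-03  1.03655917e+02]
clock: 12.07
position: [0.5789, 0.2221, 0.0941]
ee_rot: [-0.0, 0.608, 0.794, -0.0]
contact_force: [-0.1, 0.3, 0.3]
width: 0.0273
gripper_force: 0.0
[-0.03831346 -0.01865051  0.06284522] [-1.79957017e+02 -5.72759799e-03  1.05088137e+02]
clock: 12.32
position: [0.5791, 0.2221, 0.0942]
ee_rot: [-0.0, 0.598, 0.801, -0.0]
contact_force: [0.3, -0.2, -0.4]
width: 0.0273
gripper_force: 0.1
[ 0.00901931 -0.02087669 -0.01370695] [-1.79982031e+02 -1.60512474e-03  1.06529659e+02]
```

```bash
for i in 1 2 3; do python3 -m jog '[{"dx":0,"dy":0,"dz":0.005,"ax":0,"ay":0,"az":0,"grip":-0.36},{"dx":0,"dy":0,"dz":0.005,"ax":0,"ay":0,"az":0,"grip":-0.36},{"dx":0,"dy":0,"dz":0.005,"ax":0,"ay":0,"az":0,"grip":-0.36}]'; done
```

```text
clock: 12.57
position: [0.5791, 0.2222, 0.093]
ee_rot: [-0.0, 0.598, 0.802, -0.0]
contact_force: [0.8, 0.4, 0.0]
width: 0.0275
gripper_force: 0.0
clock: 12.82
position: [0.5791, 0.2221, 0.0917]
ee_rot: [-0.0, 0.598, 0.802, -0.0]
contact_force: [-0.3, -0.4, 0.1]
width: 0.0272
gripper_force: 0.0
clock: 13.07
position: [0.5791, 0.2222, 0.0905]
ee_rot: [-0.0, 0.598, 0.802, -0.0]
contact_force: [-0.8, 1.0, 0.3]
width: 0.0271
gripper_force: 0.0
```

```bash
for i in 1 2 3; do python3 -m jog '[{"dx":0,"dy":0,"dz":0.005,"ax":0,"ay":0,"az":0,"grip":-0.36},{"dx":0,"dy":0,"dz":0.005,"ax":0,"ay":0,"az":0,"grip":-0.36},{"dx":0,"dy":0,"dz":0.005,"ax":0,"ay":0,"az":0,"grip":-0.36}]' | grep -E "pos|cont"; done
```

```text
position: [0.5791, 0.2222, 0.0892]
contact_force: [-0.4, -0.3, -0.6]
position: [0.5792, 0.2222, 0.088]
contact_force: [-0.1, 0.1, 0.6]
position: [0.5793, 0.2222, 0.0868]
contact_force: [0.3, 0.3, -1.0]
```

No contact even at this height, so the pin may already have dropped. Opening, rising and looking.

```bash
python3 -m jog '[{"dx":0,"dy":0,"dz":-0.01,"ax":0,"ay":0,"az":0,"grip":0.3},{"dx":0,"dy":0,"dz":-0.01,"ax":0,"ay":0,"az":0,"grip":0.3},{"dx":0,"dy":0,"dz":-0.01,"ax":0,"ay":0,"az":0,"grip":0.3},{"dx":0,"dy":0,"dz":-0.01,"ax":0,"ay":0,"az":0,"grip":0.3}]'
python3 -m jog '[{"dx":0,"dy":0,"dz":-0.1,"ax":0,"ay":0,"az":0,"grip":0.3},{"dx":0,"dy":0,"dz":-0.26,"ax":0,"ay":0,"az":0,"grip":0.3},{"dx":0,"dy":0,"dz":-0.4,"ax":0,"ay":0,"az":0,"grip":0.3},{"dx":-0.1,"dy":0,"dz":-0.5,"ax":0,"ay":0,"az":0,"grip":0.3},{"dx":-0.2,"dy":0,"dz":-0.5,"ax":0,"ay":0,"az":0,"grip":0.3}]'
python3 -m jog '[{"dx":-0.05,"dy":0,"dz":0,"ax":0,"ay":0,"az":0,"grip":0.3},{"dx":-0.05,"dy":0,"dz":0,"ax":0,"ay":0,"az":0,"grip":0.3}]'
python3 - <<'E'
from h import *
import cv2
s=manip.get_state();print(s["position"],tool(s).as_matrix().round(3).tolist())
d=manip.get_image("wrist");i=d["img"][:,:,::-1]
w=np.eye(4);w[:3,:3]=tool(s).as_matrix();w[:3,3]=s["position"]
p=np.linalg.inv(w@d["T_tool_cam"])@[.579,.2235,.1,1];uv=d["mtx"]@p[:3];uv/=uv[2];u,v=uv[:2].astype(int);print(u,v)
u=np.clip(u,60,500);v=np.clip(v,60,360)
a=i[v-60:v+60,u-60:u+60]
e=manip.get_image("scene");q=e["mtx"]@(e["world_to_cam"]@[.579,.2235,.095,1])[:3];q/=q[2];x,y=q[:2].astype(int);print(x,y,u-60,v-60)
b=e["img"][y-28:y+28,x-28:x+28,::-1]
cv2.imwrite("pics/fin.png",np.hstack([cv2.resize(t,(400,400),interpolation=cv2.INTER_CUBIC) for t in(a,b)]))
E
```

```text
clock: 14.15
position: [0.5792, 0.2222, 0.0894]
ee_rot: [0.0, 0.598, 0.802, 0.0]
contact_force: [-0.1, 0.4, 0.5]
width: 0.0555
gripper_force: 0.0
clock: 14.57
position: [0.5968, 0.1755, 0.2212]
ee_rot: [0.004, 0.597, 0.803, 0.005]
contact_force: [0.7, 0.0, -0.5]
width: 0.0555
gripper_force: 0.0
clock: 14.73
position: [0.5974, 0.1599, 0.214]
ee_rot: [0.0, 0.599, 0.801, -0.0]
contact_force: [0.0, 1.2, -0.1]
width: 0.0558
gripper_force: 0.0
[0.59742914 0.15992797 0.21401722] [[-0.283, 0.959, -0.0], [0.959, 0.283, -0.001], [-0.001, -0.001, -1.0]]
277 115
210 183 217 55
```

View pics/fin.png

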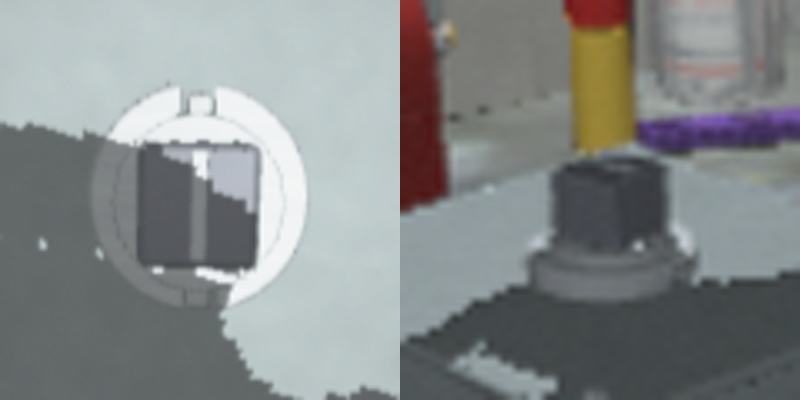

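The bar lies in the groove (ends at (200,103) and (200,297)). The collar sits flush on the ring in the scene view, the pin is upright and the gripper is clear. Handing in.

```bash
python3 -c "
from rig import manip;print(manip.sign_off())"
```

```text
the job is handed in; nothing more can be done
None
```

The pin is through the keyhole, turned about 78° from the slot, dropped into the groove with its collar flush on the ring and released; the job is handed in, but the sign-off returned no verdict.

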